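Unclip and open the mould-insert crate

TASK

Open the blue crate of mould inserts: flip the two sprung bale clips on its long sides right open, then lift the lid off and set it down gently, level and right way up, square in the middle of the black rubber mat. Leave both clips hanging open and the other things on the bench where they are.

Things in the scene. Friction and masses are not known exactly. Their poses are not given: they have to be found in the camera images.
- crate: Blue open crate, 200 (its x) x 130 (y) x 90 mm high, fixed to the bench at the robot's left or right (the mat is on the other side). Origin: centre of its underside, z up. Fixed mould inserts inside reach 56 mm high. A sprung bale clip on each long side holds the lid; how far along the side (crate's x) each is clamped varies and is NOT reported: find it by touch or by eye.
- lid: Grey lid on the crate: plate 206 (x) x 136 (y) x 8 mm over a plug 185 x 115 x 8 mm in the crate's mouth, 2.5 mm play all round. Origin: centre of the plug's underside, 82 mm above the bench at the start, 6 mm when on the mat. Plate top 16 mm above the origin. x parallel to the crate's. 0.3 to 0.65 kg. Lift it over 20 mm straight up to clear the crate; a shut clip holds it down.
- lid_handle (a point): Centre of the grip bar of the lid's black bow handle, 47 mm above the lid's origin: bar 100 mm long along the lid's x, 16 mm wide (y), 12 mm high; 25 mm free below it between two posts 44 mm either side. Pinch it across its width from above.
- clip_a (a joint): Angle of the clip on the crate's +y side (rad): 0 shut, grows as it swings outward and down, 2.0 fully open (stop). Opened by pushing its yellow tab outward from the lid side: about 8 N at the tab at first, an over-centre spring resisting up to 0.7 rad, then throwing the clip open to 2.0 rad, where it stays. Stiff sideways: a touch along the wall does not move it.
- clip_b (a joint): The same for the clip on the crate's -y side (mirror image): 0 shut, over centre at 0.7, 2.0 fully open.
- pivot_line_a (a point): Point fixed on the crate: middle of the line, parallel to the crate's x, on which clip a's pivot lies; 75 mm toward +y from the crate's centre (10 mm out of the wall), 50 mm above the bench. The clip's middle is clamped anywhere from 45 mm one way to 45 mm the other way of this point along the line.
- pivot_line_b (a point): The same for clip b, 75 mm toward -y from the crate's centre; its own place, also up to 45 mm either way.
- tab_line_a (a point): Point fixed on the crate, 72.5 mm above pivot_line_a and 1 mm further out: if clip a were in the middle, the centre of its upright yellow tab when shut. Tab: 30 mm wide along the wall, 5 mm thick, 36 mm high (104 to 140 mm above the bench). Under it a steel hook plate, 30 mm wide, its top 105 mm above the bench, reaches 20 mm inward of the pivot line over the lid.
- tab_line_b (a point): The same for clip b (mirror image). From tab to handle the space over the lid is free.
- mat: Black rubber mat, 250 (x) x 190 (y) x 6 mm, fixed flat on the bench. Origin: centre of its underside, z up; its top is 6 mm above the bench. The lid goes here, its x axis along the mat's x (either way round).
- insert_block: Bystander: loose steel block 60 x 90 x 40 mm beyond the crate. Origin: centre of underside.
- brass_block: Bystander: loose brass block 70 x 60 x 30 mm beyond the mat. Origin: centre of underside.
- mould_plate: Bystander: loose dark steel plate 100 x 140 x 30 mm, near the robot on its right. Origin: centre of underside.
- mallet: Bystander: loose hammer, 240 mm long, lying on the bench.
- wrench: Bystander: loose wrench, 180 mm long, lying on the bench.
- guide_bush: Bystander: loose steel tube, 56 mm across, 60 mm tall, standing in the middle of the bench beyond crate and mat. Origin: centre of underside.
- oil_bottle: Bystander: loose green bottle, 60 mm across, 120 mm tall, standing at the right of the bench. Origin: centre of underside.
Not all that is in view belongs to the job. What is shaped like the lid but red is not meant.

How it is judged:
By the outcome, as a careful person would: the job done as asked, in the order asked, and still so for the second after the job is handed in, with the robot touching nothing.
It also fails if it takes over 72 s, if anything falls off the work surface, if the arm or the gripper's body presses on something with over 40 N, if the wrist force passes 120 N, or if a joint passes its speed limit or range.

ROBOT

A 6-joint arm with a two-finger parallel gripper is mounted at the origin on the work surface. World frame = base frame: x ahead of the robot, y to its left, z up, the work surface at z = 0. Lengths are in m, angles in rad, forces in N, time in s.
With the tool pointing down it reaches from about 0.4 to 0.925 m from the base axis. Payload 12.5 kg.
Tool frame: the origin (TCP) lies midway between the tips of the shut fingers; the grasp point (between the pads) lies 19 mm behind it; z points along the fingers, x is the direction in which the jaws open and shut, and the axes are right-handed (so a half turn about z gives the same grasp; the last joint's range is limited). The gripper opens to 95 mm and grips with 3 to 60 N. Pads are 20 mm wide; open, the fingers measure 119 mm over their backs; the gripper's body (75 mm by 180 mm) begins 59 mm behind the grasp point.
Start: joints at [-1.383, 0.491, 1.559, -0, 1.092, -0.106], TCP at [0.181, -0.598, 0.215] pointing down, gripper open.
Joint ranges: [-3.1, 3.1], [-0.84, 2.19], [0.05, 2.79], [-1.13, 4.28], [0.06, 2.93], [-2.69, 2.69]. Speed limits (rad/s): [2.22, 2.22, 2.79, 3.14, 3.14, 3.14].

INTERFACE

Orientations are given as a rotation vector (axis times angle).
In Python, from plant import * gives the robot as it stands. The module is installed in compiled form; this text tells all that it offers.
- The arm moves only by the tool jog_arm, never from a script. Its argument "steps" is a list of rows, each a list of 4 numbers: the shift along the tool's x, y, z normalised to -1 to 1, where 1 is 200 mm, then the turn about the tool's z normalised to -1 to 1, where 1 is 0.5 rad. A call has 1 to 12 rows; each row is the pose to reach, as a shift and turn from the pose commanded when the call began, along the tool's axes at that moment; what a row does not reach only later rows make up. A row lasts 1/10 s, in which the tool goes at most 50 mm and 8.59 degrees, less where a joint would pass 70% of its speed; a pose out of reach is approached as far as the arm can. A call with a number of a shift or a turn outside -1 to 1 is refused whole. A call with a gripper value outside its range is refused whole. "hand" is the closure, from 0 (fully open) to 1 (shut), set as the call begins (left out, the last holds). The fingers move at their own pace and stop on an object; "force" is the grip in N (left out, the last holds). Time passes only in rows, so rows that repeat a pose let the fingers close. It gives the time, the measured TCP pose, the force and the opening at its end, in the units of the state.
- get_state(): the state, without advancing time (a new reading comes with each control period).
- read_camera(name): name is "scene" or "side" or "wrist"; returns the picture (384x512x3 uint8, blue, green, red); there is no depth.
- get_calibration(name): a dict with "vertical_fov" (degrees; the focal length in pixels is half the picture's height over the tangent of half this angle, whatever the lens; pixels are square), "cx", "cy" (the principal point, pixels), "world_from_camera" (4x4, takes a point from camera to world coordinates). Camera axes: x right, y up, looking along -z (the intrinsics and any distortion apply to the point x, -y, -z); pixel columns grow to the right and rows downward; lengths in m; the calibration is good to about 2 mm. A picture is of the moment at which its call begins: read the wrist's pose just before it. get_calibration takes no time and is no camera call; for the wrist camera it gives the pose at the moment of the call.
- sign_off(): hands the job in, once; it reports no verdict.
The state is a dict: "time_s": time; "joint_positions": joint angles; "joint_velocities": joint speeds; "joint_efforts": joint torques, N m; "tool_pos": TCP position; "orientation": TCP orientation; "force": force on the tool from outside, world axes, zero at the start; "torque": the same for the moment, N m; "finger_gap": opening from 0.0 (shut) to 1.0 (fully open).
Only numpy, scipy, OpenCV 4.12 (cv2) and the standard library are available. Lean on these libraries where they do the work, as an engineer would, in place of code of your own. Each camera call takes 0.05 s, during which the arm holds its last target.

## Working session

There is one attempt and no reset: what is moved stays moved. The work goes in short steps, Python scripts to look and compute and a tool call to move; the robot and the scene stay as the last step left them, time stands still between calls to the robot, and variables do not carry over. Pictures are saved under pics/ and viewed, and the job is handed in when it is done.

Besides the shell and the picture viewer there is one more tool, called after "Call:" as name([rows], argument=value, ...), one row to a line, values as JSON. jog_arm: Moves the arm, as the interface text tells. Scaled input: -1 to 1 covers 200 mm each way for a shift and 0.5 rad each way for a turn. Its arguments: {"type":"object","properties":{"steps":{"type":"array"},"hand":{"type":"number"},"force":{"type":"number"}},"required":["steps"]}

```bash
mkdir -p pics; python3 - <<'E'
from plant import *
import cv2, numpy as np
s=get_state(); print(s)
for n in ("scene","side","wrist"):
    c=get_calibration(n); print(n,{k:(np.round(v,4).tolist() if k=="world_from_camera" else v) for k,v in c.items()})
    cv2.imwrite(f"pics/{n}0.png",read_camera(n))
E
```

```text
{'time_s': 0.0, 'joint_positions': array([-1.38256979e+00,  4.91577314e-01,  1.55945776e+00, -6.13742594e-06,
        1.09171679e+00, -1.05614054e-01]), 'joint_velocities': array([ 0.00111535, -0.00081516, -0.00264978, -0.00097855,  0.00106605,
        0.00067798]), 'joint_efforts': array([ 3.31413859e-03, -6.12633419e+01, -2.58174831e+01,  6.93376316e-02,
        4.83759586e-02, -1.19252545e-04]), 'tool_pos': array([ 0.18098335, -0.59795852,  0.21404786]), 'orientation': array([-2.52208613e+00,  1.87183780e+00,  1.34508144e-03]), 'force': array([-0.41572314, -0.13644515,  0.50473474]), 'torque': array([ 0.00730428, -0.01463508,  0.01141661]), 'finger_gap': 1.0011867919297237}
scene {'vertical_fov': 48.0547073358829, 'cx': 254.29123955011505, 'cy': 192.86620831740453, 'world_from_camera': [[0.839, -0.4157, 0.351, 1.0866], [0.544, 0.6319, -0.552, -0.8854], [0.0077, 0.6541, 0.7564, 1.3049], [0.0, 0.0, 0.0, 1.0]]}
side {'vertical_fov': 53.62936188836765, 'cx': 250.94533091090008, 'cy': 197.6946495225335, 'world_from_camera': [[-0.9961, 0.0228, -0.085, 0.4318], [-0.0849, -0.5008, 0.8614, 1.0286], [-0.0229, 0.8653, 0.5008, 0.7131], [0.0, 0.0, 0.0, 1.0]]}
wrist {'vertical_fov': 60.154380289176416, 'cx': 253.37255505256917, 'cy': 187.07952234326905, 'world_from_camera': [[0.2893, 0.9286, 0.2326, 0.2472], [-0.9573, 0.2808, 0.0693, -0.578], [-0.0009, -0.2427, 0.9701, 0.3843], [0.0, 0.0, 0.0, 1.0]]}
```

View pics/scene0.png

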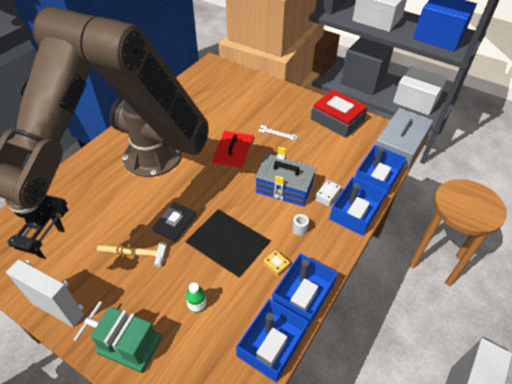

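View pics/side0.png

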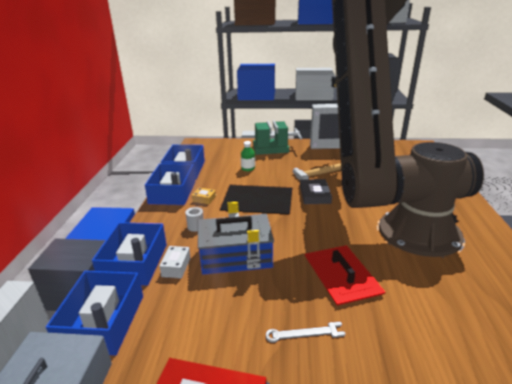

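View pics/wrist0.png

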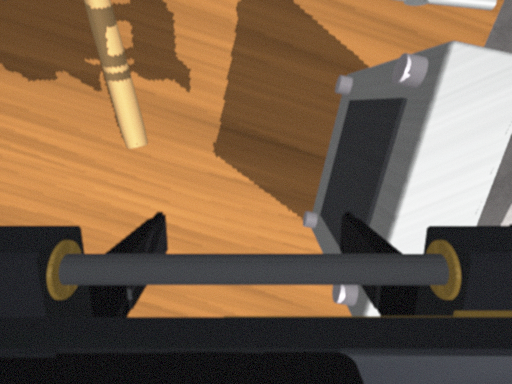

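Scene view: the mat is near (228,242), the crate with grey lid near (285,180), with yellow tabs at about (281,153) and (279,184). The red lid lookalike at (234,148) is not meant. I'll enlarge the crate and mat.

```bash
cat > h.py <<'E'
import cv2, numpy as np
from plant import *
def K(c):
    f=192/np.tan(np.radians(c["vertical_fov"])/2)
    return f
def ray(c,u,v):
    f=K(c); M=np.array(c["world_from_camera"])
    d=M[:3,:3]@np.array([(u-c["cx"])/f,-(v-c["cy"])/f,-1]); return M[:3,3],d
def onz(c,u,v,z):
    o,d=ray(c,u,v); return o+d*(z-o[2])/d[2]
def proj(c,p):
    M=np.array(c["world_from_camera"]); q=M[:3,:3].T@(np.array(p)-M[:3,3]); f=K(c)
    return c["cx"]+f*q[0]/-q[2], c["cy"]-f*q[1]/-q[2]
E
python3 - <<'E'
import cv2
a=cv2.imread("pics/scene0.png");b=cv2.imread("pics/side0.png")
cv2.imwrite("pics/c1.png",cv2.resize(a[135:285,180:330],None,fx=4,fy=4,interpolation=cv2.INTER_CUBIC))
cv2.imwrite("pics/c2.png",cv2.resize(b[170:290,180:310],None,fx=5,fy=5,interpolation=cv2.INTER_CUBIC))
from h import *
print([k for k in get_calibration("scene")])
E
```

```text
['vertical_fov', 'cx', 'cy', 'world_from_camera']
```

View pics/c1.png

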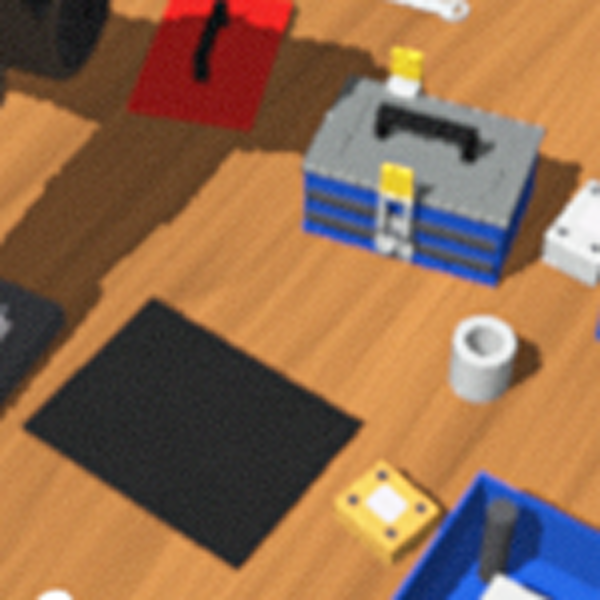

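View pics/c2.png

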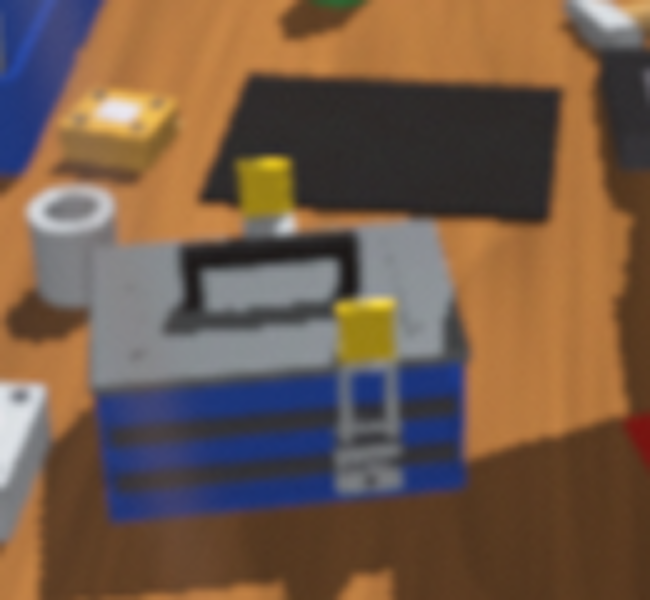

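```bash
python3 - <<'E'
from h import *
cs,cd=get_calibration("scene"),get_calibration("side")
def go(name,S,D,z):
    for n,c,P,f,o in(("scene",cs,S,4,(180,135)),("side",cd,D,5,(180,170))):
        Q=np.array([onz(c,(u+.5)/f-.5+o[0],(v+.5)/f-.5+o[1],z)[:2] for u,v in P])
        e=[Q[(i+1)%4]-Q[i] for i in range(4)]
        print(name,n,Q.round(3).tolist(),"c",Q.mean(0).round(4),"len",[round(np.linalg.norm(x),3) for x in e],"ang",[round(np.degrees(np.arctan2(x[1],x[0])),1) for x in e])
go("mat",[(153,298),(362,424),(238,568),(25,426)],[(247,75),(560,90),(548,220),(203,200)],.006)
go("lid",[(304,162),(355,77),(545,128),(500,220)],[(97,247),(435,222),(465,345),(93,382)],.098)
# tabs: mask, triangulate
im=cv2.imread("pics/scene0.png");im2=cv2.imread("pics/side0.png")
T={}
for n,i,r in(("scene",im,(270,140,295,200)),("side",im2,(220,195,265,245))):
    h=cv2.cvtColor(i,cv2.COLOR_BGR2HSV);m=cv2.inRange(h,(22,150,110),(35,255,255))
    k=np.zeros_like(m);k[r[1]:r[3],r[0]:r[2]]=m[r[1]:r[3],r[0]:r[2]]
    N,_,st,ce=cv2.connectedComponentsWithStats(k);print(n,st[1:].tolist(),ce[1:].round(1).tolist())
    T[n]=[ce[j] for j in range(1,N) if st[j][4]>20]
for (a,b) in((0,1),(1,0)):
    o1,d1=ray(cs,*T["scene"][a]);o2,d2=ray(cd,*T["side"][b])
    t=np.linalg.lstsq(np.c_[d1,-d2],o2-o1,rcond=None)[0]
    print("tab",(o1+d1*t[0]).round(4),(o2+d2*t[1]).round(4))
E
```

```text
mat scene [[0.412, -0.084], [0.657, -0.099], [0.646, -0.283], [0.402, -0.268]] c [ 0.5293 -0.1836] len [np.float64(0.246), np.float64(0.185), np.float64(0.244), np.float64(0.184)] ang [np.float64(-3.3), np.float64(-93.4), np.float64(176.6), np.float64(87.1)]
mat side [[0.648, -0.287], [0.401, -0.273], [0.41, -0.085], [0.653, -0.099]] c [ 0.5281 -0.1858] len [np.float64(0.247), np.float64(0.188), np.float64(0.243), np.float64(0.188)] ang [np.float64(176.7), np.float64(87.1), np.float64(-3.4), np.float64(-91.8)]
lid scene [[0.482, 0.074], [0.461, 0.2], [0.654, 0.242], [0.675, 0.112]] c [0.568 0.157] len [np.float64(0.128), np.float64(0.197), np.float64(0.132), np.float64(0.197)] ang [np.float64(99.3), np.float64(12.1), np.float64(-80.9), np.float64(-168.8)]
lid side [[0.679, 0.103], [0.481, 0.066], [0.458, 0.189], [0.655, 0.233]] c [0.5684 0.1478] len [np.float64(0.202), np.float64(0.125), np.float64(0.201), np.float64(0.132)] ang [np.float64(-169.4), np.float64(100.3), np.float64(12.6), np.float64(-79.3)]
scene [[278, 147, 8, 8, 50], [276, 176, 7, 8, 44]] [[281.3, 150.1], [279.0, 179.9]]
side [[228, 201, 11, 12, 114], [247, 230, 11, 12, 117]] [[232.6, 206.7], [252.4, 235.6]]
tab [0.5085 0.2193 0.1286] [0.5105 0.2198 0.1281]
tab [0.5822 0.0775 0.1275] [0.5809 0.0771 0.1278]
```

Geometry: crate centre is about (0.568, 0.153) with yaw about 11°, mat centre about (0.529, -0.185) with yaw about -3°. Next I move the wrist camera over the mat and then over the crate to refine this.

Call:
jog_arm([
  [0,0,-0.43,0],
  [0,0,-0.43,0.2],
  [-1,-1,-0.43,0.2],
  [-1,-1,-0.43,0.2],
  [-1,-1,-0.43,0.2],
  [-1,-1,-0.43,0.2],
  [-1,-1,-0.43,0.2],
  [-1,-1,-0.43,0.2],
  [-1,-1,-0.43,0.2],
], hand=1, force=30)

```text
time_s: 1.05
tool_pos: [0.3157, -0.3458, 0.301]
orientation: [-2.429, 1.992, -0.0]
force: [-0.5, -0.5, 0.1]
finger_gap: 0.298
```

```bash
cat >> h.py <<'E'
from scipy.spatial.transform import Rotation as R
def go(x,y,z,yaw=None):
    s=get_state();r=R.from_rotvec(s["orientation"]).as_matrix();p=s["tool_pos"]
    cur=np.degrees(np.arctan2(r[1,0],r[0,0]))
    d=r.T@(np.array([x,y,z])-p)/.2
    print("t",round(s["time_s"],2),"pos",p.round(4),"yaw",round(cur,2),"tilt",np.degrees(np.arccos(-r[2,2])).round(2),"F",s["force"].round(1),"gap",round(s["finger_gap"],3),"shift",d.round(3),"turn",None if yaw is None else round(-np.radians((yaw-cur+180)%360-180)/.5,3))
E
python3 -c "
from h import *
go(.43,-.18,.3,-79)"
```

```text
t 1.05 pos [ 0.3157 -0.3458  0.301 ] yaw -78.7 tilt 0.02 F [-0.5 -0.5  0.1] gap 0.298 shift [-0.701 -0.723  0.005] turn 0.01
```

Call:
jog_arm([
  [-0.7,-0.72,0,0],
  [-0.7,-0.72,0,0],
  [-0.7,-0.72,0,0],
  [-0.7,-0.72,0,0],
  [-0.7,-0.72,0,0],
  [-0.7,-0.72,0,0],
])

```text
time_s: 1.65
tool_pos: [0.4293, -0.1835, 0.3004]
orientation: [2.428, -1.993, -0.0]
force: [0.3, -0.3, 0.0]
finger_gap: 0.004
```

```bash
python3 -c "
from h import *
import json
c=get_calibration('wrist');im=read_camera('wrist');cv2.imwrite('pics/wm.png',im)
np.save('wm.npy',c,allow_pickle=True)
go(.48,.136,.3,-79)"
```

```text
t 1.7 pos [ 0.4288 -0.1843  0.3004] yaw -78.86 tilt 0.03 F [ 0.7  0.5 -1.1] gap 0.003 shift [-1.522 -0.561  0.002] turn 0.005
```

View pics/wm.png

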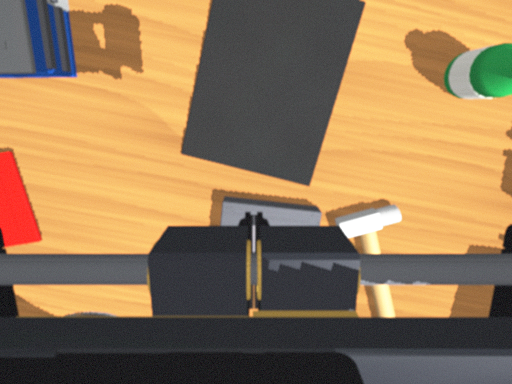

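The wrist view shows the mat's near corners at about (182,153) and (309,185). The far edge is just cut off.

Call:
jog_arm([
  [-1,-0.56,0,0],
  [-1,-0.56,0,0],
  [-1,-0.56,0,0],
  [-1,-0.56,0,0],
  [-1,-0.56,0,0],
  [-1,-0.56,0,0],
])

```text
time_s: 2.3
tool_pos: [0.501, 0.0349, 0.3003]
orientation: [2.427, -1.995, -0.0]
force: [-0.6, -1.0, 0.4]
finger_gap: 0.005
```

Call:
jog_arm([
  [-0.52,0,0,0],
  [-0.52,0,0,0],
  [-0.52,0,0,0],
  [-0.52,0,0,0],
  [-0.52,0,0,0],
])

```text
time_s: 2.8
tool_pos: [0.4807, 0.1342, 0.3006]
orientation: [2.424, -1.998, 0.001]
force: [0.0, -0.1, 0.8]
finger_gap: 0.005
```

```bash
python3 -c "
from h import *
c=get_calibration('wrist');im=read_camera('wrist');cv2.imwrite('pics/wc.png',im)
np.save('wc.npy',c,allow_pickle=True)
go(.48,.136,.3,-79)
m=np.load('wm.npy',allow_pickle=True).item()
im=cv2.imread('pics/wm.png');k=(im.max(2)<75).astype(np.uint8);k[190:]=0;k[:,:175]=0;k[:,372:]=0
k=cv2.morphologyEx(k,cv2.MORPH_OPEN,np.ones((5,5)))
n,l,st,_=cv2.connectedComponentsWithStats(k);j=1+st[1:,4].argmax();k=(l==j)
pts=[]
ys,xs=np.nonzero(cv2.morphologyEx(k.astype(np.uint8),cv2.MORPH_GRADIENT,np.ones((2,2))))
W=np.array([onz(m,u,v,.006)[:2] for u,v in zip(*np.nonzero(k)[::-1])])
r=cv2.minAreaRect((W*1000).astype(np.float32));B=cv2.boxPoints(r);print(r,B.round(1))
for u,v in((182,153),(309,185),(211,0),(364,0)):print(onz(m,u,v,.006).round(4))
"
```

```text
t 2.85 pos [0.4807 0.1342 0.3006] yaw -79.03 tilt 0.02 F [ 0.2 -0.2 -0.5] gap 0.007 shift [-0.01   0.002  0.003] turn -0.001Traceback (most recent call last):
  File "<string>", line 9, in <module>
    n,l,st,_=cv2.connectedComponentsWithStats(k);j=1+st[1:,4].argmax();k=(l==j)
                                                     ~~~~~~~~~~~~~~~^^
ValueError: attempt to get argmax of an empty sequence
```

View pics/wc.png

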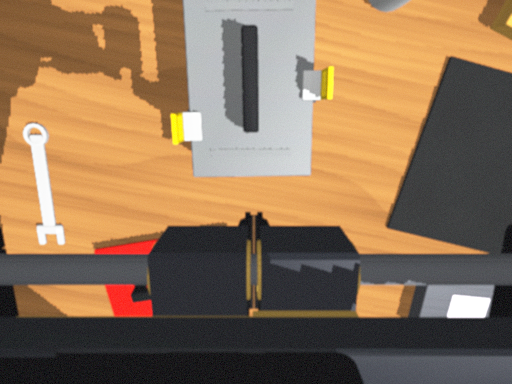

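The wrist view shows the lid from (185,0) to (310,175), the handle bar at (250,78), tab a at (178,128) and tab b at (330,82). Now I compute positions.

```bash
python3 -c "
from h import *
m=np.load('wm.npy',allow_pickle=True).item();c=np.load('wc.npy',allow_pickle=True).item()
im=cv2.imread('pics/wm.png');h=cv2.cvtColor(im,cv2.COLOR_BGR2HSV);print('matpix',im[80,270])
k=((im.max(2)<85)).astype(np.uint8);k[188:]=0;k[:,:175]=0;k[:,372:]=0
k=cv2.morphologyEx(k,cv2.MORPH_OPEN,np.ones((5,5)))
n,l,st,_=cv2.connectedComponentsWithStats(k);j=1+st[1:,4].argmax();k=(l==j);print(st[j])
W=np.array([onz(m,u,v,.006)[:2] for u,v in zip(*np.nonzero(k)[::-1])])
r=cv2.minAreaRect((W*1000).astype(np.float32));print(r)
def edge(I,f,rng,z,ax,cc):
    P=[]
    for t in rng: 
        q=f(I,t)
        if q is not None:P.append(onz(cc,*q,z)[:2])
    P=np.array(P);v=cv2.fitLine((P*1000).astype(np.float32),cv2.DIST_HUBER,0,.01,.01).ravel();return v
kk=k
L=edge(kk,lambda I,t:(np.nonzero(I[t])[0].min()-.5,t),range(5,140),.006,0,m)
Rr=edge(kk,lambda I,t:(np.nonzero(I[t])[0].max()+.5,t),range(5,170),.006,0,m)
N=edge(kk,lambda I,t:(t,np.nonzero(I[:,t])[0].max()+.5),range(192,300),.006,0,m)
for e in(L,Rr,N):print('edge',e,np.degrees(np.arctan(e[1]/e[0])))
def X(a,b):
    t=np.linalg.solve(np.c_[a[:2],-b[:2]],b[2:]-a[2:]);return a[2:]+a[:2]*t[0]
A,B=X(L,N),X(Rr,N);d=(L[:2]*np.sign(L[0])+Rr[:2]*np.sign(Rr[0]));d/=np.linalg.norm(d)
print('mat corners',A,B,np.linalg.norm(A-B),'centre',(A+B)/2+125*d,'yaw',np.degrees(np.arctan2(d[1],d[0])))
# lid
im=cv2.imread('pics/wc.png');print('lidpix',im[100,220],im[160,250])
h=cv2.cvtColor(im,cv2.COLOR_BGR2HSV)
k=((h[...,1]<60)&(h[...,2]>90)).astype(np.uint8);k[200:]=0;k[:,:150]=0;k[:,345:]=0;k[:8]=0
cv2.imwrite('pics/lm.png',k*255)
Lr=[t for t in range(10,168) if not 100<t<150];Rg=[t for t in range(10,168) if not 60<t<108]
L=edge(k,lambda I,t:(np.nonzero(I[t])[0].min()-.5,t),Lr,.098,0,c)
Rr=edge(k,lambda I,t:(np.nonzero(I[t,:325])[0].max()+.5,t),Rg,.098,0,c)
N=edge(k,lambda I,t:(t,np.nonzero(I[:,t])[0].max()+.5),range(200,305),.098,0,c)
for e in(L,Rr,N):print('edge',e,np.degrees(np.arctan(e[1]/e[0])))
A,B=X(L,N),X(Rr,N);d=(L[:2]*np.sign(L[0])+Rr[:2]*np.sign(Rr[0]));d/=np.linalg.norm(d)
print('lid',A,B,np.linalg.norm(A-B),'centre',(A+B)/2+103*d,'yaw',np.degrees(np.arctan2(d[1],d[0])))
y=cv2.inRange(h,(22,150,110),(35,255,255));y[200:]=0;y[:100,400:]=0
n,l,st,ce=cv2.connectedComponentsWithStats(y)
for j in range(1,n):
  if st[j,4]>30:
    b=cv2.minAreaRect(np.argwhere(l==j)[:,::-1].astype(np.float32));print('tab',st[j],onz(c,*ce[j],.128).round(4))
b=((im.max(2)<70)).astype(np.uint8);b[150:]=0;b[:,:235]=0;b[:,265:]=0
b=cv2.morphologyEx(b,cv2.MORPH_OPEN,np.ones((5,5)))
n,l,st,ce=cv2.connectedComponentsWithStats(b)
W=np.array([onz(c,u,v,.135)[:2] for u,v in zip(*np.nonzero(b)[::-1])]);print('bar',cv2.minAreaRect((W*1000).astype(np.float32)))
"
```

```text
matpix [79 80 80]
[  183     0   180   184 24129]
((529.9591064453125, -182.8188018798828), (186.02853393554688, 245.47491455078125), 86.80213928222656)
edge [ 9.9850655e-01 -5.4632634e-02  5.2178448e+02 -8.9401100e+01] -3.1317785
edge [ 9.9842393e-01 -5.6121729e-02  5.3868164e+02 -2.7640344e+02] -3.2172284
edge [ 5.3442236e-02  9.9857092e-01  4.0787903e+02 -1.7083417e+02] 86.93652
mat corners [412.55707 -83.42479] [ 402.63837 -268.7564 ] 185.59685 centre [ 532.4059  -183.01276] yaw -3.1745036
lidpix [193 187 185] [204 200 197]
edge [9.7842681e-01 2.0659378e-01 5.6596411e+02 2.2371927e+02] 11.922812
edge [9.7891802e-01 2.0425361e-01 5.6858740e+02 8.6294991e+01] 11.7858095
edge [ 2.0301577e-01 -9.7917545e-01  4.6775861e+02  1.4289410e+02] -78.28663
lid [455.82263 200.46301] [483.18793  68.47618] 134.79385 centre [570.3086  155.62827] yaw 11.854313
tab [321  66  13  34 378] [0.5824 0.0795 0.128 ]
tab [170 112  14  33 358] [0.5105 0.2201 0.128 ]
bar ((569.9381103515625, 156.31211853027344), (95.68467712402344, 14.037562370300293), 11.086578369140625)
```

Consistent fits:

| Item | Centre | Yaw | Detail |
|---|---|---|---|
| Lid/crate | (0.570, 0.1555) | 11.8° | clip a at crate x ≈ -45 mm, clip b at ≈ -3 mm |
| Mat | (0.530, -0.184) | -3.2° | |

Next I open clip a with the fingers shut.

```bash
cat >> h.py <<'E'
C=np.array([.570,.1555]);a=np.radians(11.8);U=np.array([np.cos(a),np.sin(a)]);N=np.array([-U[1],U[0]])
def cr(x,y,z,yaw=-78.2):
    p=C+U*x+N*y; s=get_state(); q=s["tool_pos"][:2]-C; print("crate-frame now",(U@q).round(4),(N@q).round(4)); go(p[0],p[1],z,yaw)
E
python3 -c "
from h import *
cr(-.045,.045,.20)"
```

```text
crate-frame now -0.0918 -0.0026
t 2.85 pos [0.4807 0.1342 0.3006] yaw -79.03 tilt 0.02 F [ 0.2 -0.2 -0.5] gap 0.007 shift [-0.242 -0.23   0.503] turn -0.029
```

Call:
jog_arm([
  [-0.24,-0.23,0,-0.029],
  [-0.24,-0.23,0.4,-0.029],
  [-0.24,-0.23,0.6,-0.029],
  [-0.24,-0.23,0.75,-0.029],
  [-0.24,-0.23,0.85,-0.029],
  [-0.24,-0.23,0.93,-0.029],
  [-0.24,-0.23,0.93,-0.029],
  [-0.24,-0.23,0.93,-0.029],
])

```text
time_s: 3.65
tool_pos: [0.5168, 0.191, 0.1149]
orientation: [2.439, -1.98, 0.0]
force: [0.5, 0.0, 0.4]
finger_gap: 0.003
```

```bash
python3 -c "
from h import *
cr(-.045,.13,.113)
cv2.imwrite('pics/s1.png',cv2.resize(read_camera('side')[150:290,180:330],None,fx=4,fy=4))
"
```

```text
crate-frame now -0.0448 0.0456
t 3.65 pos [0.5168 0.191  0.1149] yaw -78.16 tilt 0.01 F [0.5 0.  0.4] gap 0.003 shift [-0.422  0.     0.01 ] turn 0.001
```

View pics/s1.png

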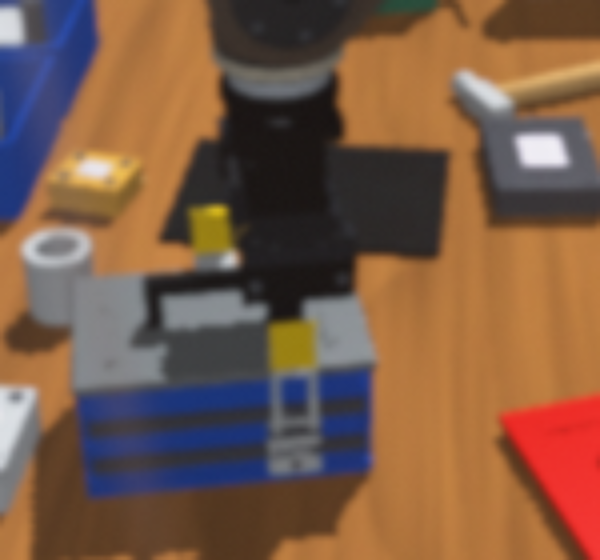

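The fingers sit right behind tab a, which is at (290,345) in the crop. I push it outward.

Call:
jog_arm([
  [-0.07,0,0,0],
  [-0.14,0,0,0],
  [-0.2,0,0,0],
  [-0.26,0,0,0],
  [-0.32,0,0,0],
  [-0.38,0,0,0],
  [-0.42,0,0,0],
  [-0.46,0,0,0],
  [-0.46,0,0,0],
])

```text
time_s: 4.6
tool_pos: [0.4968, 0.2832, 0.1148]
orientation: [-2.441, 1.977, -0.0]
force: [-0.1, 0.0, -0.5]
finger_gap: 0.007
```

```bash
python3 -c "
from h import *
cr(-.045,.13,.113)
cv2.imwrite('pics/s2.png',cv2.resize(read_camera('side')[150:290,180:330],None,fx=4,fy=4))
"
```

```text
crate-frame now -0.0455 0.14
t 4.6 pos [0.4968 0.2832 0.1148] yaw -78.0 tilt 0.03 F [-0.1  0.  -0.5] gap 0.007 shift [ 0.05  -0.002  0.009] turn 0.007
```

View pics/s2.png

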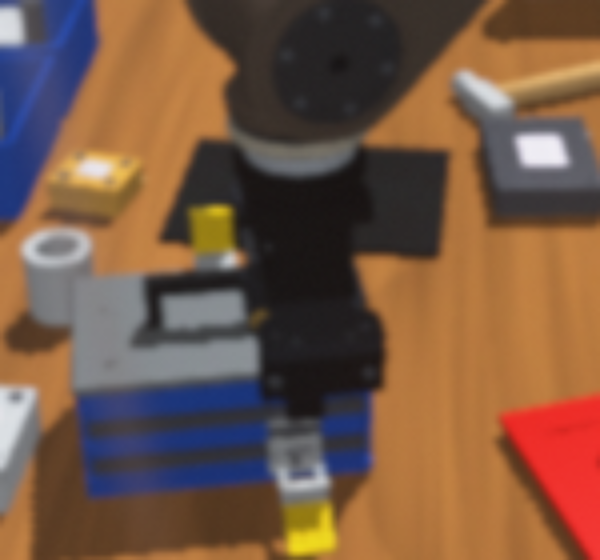

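Clip a has been thrown open: its tab hangs at (310,530) in the crop. Now clip b.

Call:
jog_arm([
  [0,0,-0.2,0],
  [0,0,-0.4,0.007],
  [0.3,-0.1,-0.4,0.007],
  [0.55,-0.21,-0.4,0.007],
  [0.8,-0.21,-0.4,0.007],
  [0.925,-0.21,-0.4,0.007],
  [0.925,-0.21,-0.4,0.007],
  [0.925,-0.21,-0.2,0.007],
  [0.925,-0.21,-0.05,0.007],
  [0.925,-0.21,0,0.007],
  [0.925,-0.21,0,0.007],
])

```text
time_s: 5.75
tool_pos: [0.5759, 0.11, 0.1137]
orientation: [2.436, -1.981, -0.003]
force: [-0.3, -0.3, 0.6]
finger_gap: 0.004
```

```bash
python3 -c "
from h import *
cr(-.003,-.14,.114)
cv2.imwrite('pics/s3.png',cv2.resize(read_camera('scene')[135:235,240:340],None,fx=5,fy=5))
"
```

```text
crate-frame now -0.0035 -0.0457
t 5.75 pos [0.5759 0.11   0.1137] yaw -78.26 tilt 0.13 F [-0.3 -0.3  0.6] gap 0.004 shift [ 0.471 -0.003 -0.001] turn -0.002
```

View pics/s3.png

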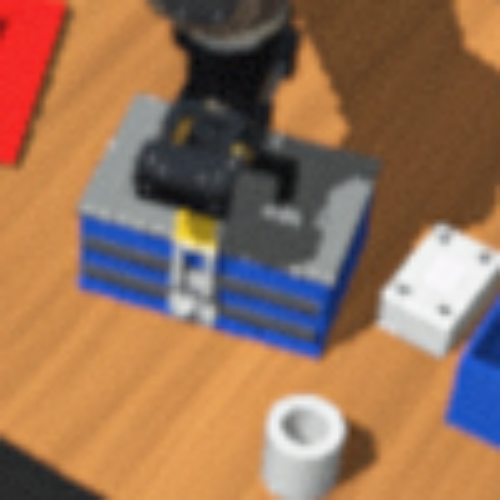

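The fingers are behind tab b, at (197,225) in the crop. I push it outward.

Call:
jog_arm([
  [0.07,0,0,0],
  [0.14,0,0,0],
  [0.2,0,0,0],
  [0.26,0,0,0],
  [0.32,0,0,0],
  [0.38,0,0,0],
  [0.42,0,0,0],
  [0.47,0,0,0],
  [0.47,0,0,0],
])

```text
time_s: 6.7
tool_pos: [0.596, 0.0162, 0.1149]
orientation: [-2.435, 1.984, -0.001]
force: [0.3, 0.6, 0.3]
finger_gap: 0.006
```

Call:
jog_arm([
  [0,0,-0.25,0],
  [0,0,-0.5,0],
  [-0.25,0,-0.6,0],
  [-0.47,0,-0.6,0],
  [-0.7,0.25,-0.6,0],
  [-0.7,0.4,-0.6,0],
  [-0.7,0.4,-0.6,0],
  [-0.7,0.4,-0.6,0],
], hand=0)

```text
time_s: 7.5
tool_pos: [0.4885, 0.1389, 0.2353]
orientation: [-2.437, 1.981, -0.002]
force: [0.6, -1.1, 0.5]
finger_gap: 0.622
```

```bash
python3 -c "
from h import *
cr(0,0,.114)
c=get_calibration('wrist');np.save('w4.npy',c,allow_pickle=True)
cv2.imwrite('pics/w4.png',read_camera('wrist'))
cv2.imwrite('pics/s4.png',cv2.resize(read_camera('scene')[135:235,240:340],None,fx=5,fy=5))
"
```

```text
crate-frame now -0.0832 0.0005
t 7.5 pos [0.4885 0.1389 0.2353] yaw -78.2 tilt 0.08 F [ 0.6 -1.1  0.5] gap 0.622 shift [ 0.002 -0.415  0.607] turn -0.0
```

View pics/s4.png

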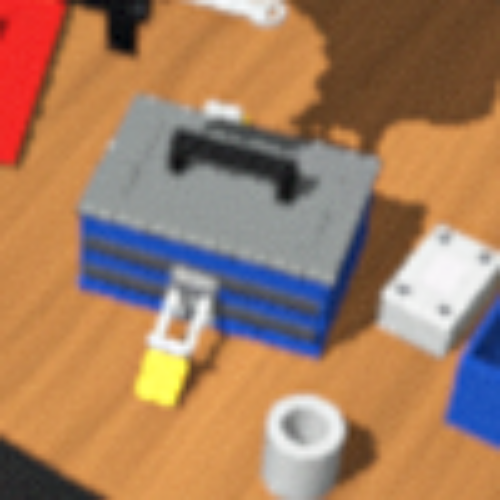

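View pics/w4.png

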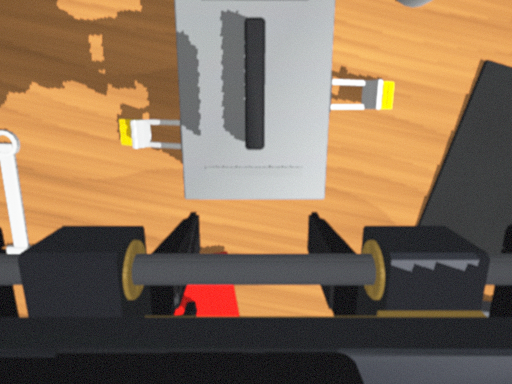

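Both clips hang open: tabs at (128,132) and (390,95) in the wrist view. I re-measure the bar for the grasp.

```bash
python3 -c "
from h import *
c=np.load('w4.npy',allow_pickle=True).item();im=cv2.imread('pics/w4.png')
b=((im.max(2)<65)).astype(np.uint8);b[165:]=0;b[:,:238]=0;b[:,275:]=0
b=cv2.morphologyEx(b,cv2.MORPH_OPEN,np.ones((5,5)))
W=np.array([onz(c,u,v,.135)[:2] for u,v in zip(*np.nonzero(b)[::-1])]);r=cv2.minAreaRect((W*1000).astype(np.float32));print('bar',r)
q=np.array(r[0])/1000-C;print(U@q,N@q)
h=cv2.cvtColor(im,cv2.COLOR_BGR2HSV)
k=((h[...,1]<60)&(h[...,2]>60)).astype(np.uint8);k[205:]=0
P=[[],[]]
for t in list(range(10,75))+list(range(155,190)):
  x=np.nonzero(k[t,165:345])[0]+165
  P[0].append(onz(c,x.min()-.5,t,.098)[:2]*1000);P[1].append(onz(c,x.max()+.5,t,.098)[:2]*1000)
for p in P:
  v=cv2.fitLine(np.array(p,np.float32),cv2.DIST_HUBER,0,.01,.01).ravel();print(np.degrees(np.arctan(v[1]/v[0])),N@(v[2:]/1000-C))
P=[onz(c,u,np.nonzero(k[:,u])[0].max()+.5,.098)[:2]-C for u in range(200,310)]
print('near edge x',np.mean([U@p for p in P]))
"
```

```text
bar ((569.3558959960938, 158.4888916015625), (95.67379760742188, 8.28873062133789), 11.425002098083496)
-1.927587249203584e-05 0.0030574452430875186
11.782013 0.06729161929273798
11.769188 -0.0675680055125388
near edge x -0.10212751372085195
```

The lid edges are symmetric (±67.4 mm) and the yaw is 11.78°, so the lid centre equals my frame origin. The bar mask was clipped by shading and is not reliable. I go to the handle.

Call:
jog_arm([
  [0,-0.2,0,0],
  [0,-0.415,0,0],
  [0,-0.415,0.2,0],
  [0,-0.415,0.4,0],
  [0,-0.415,0.52,0],
  [0,-0.415,0.6,0],
  [0,-0.415,0.625,0],
  [0,-0.415,0.625,0],
])

```text
time_s: 8.4
tool_pos: [0.5705, 0.155, 0.1089]
orientation: [2.436, -1.983, -0.001]
force: [-0.4, 0.1, 0.6]
finger_gap: 1.003
```

Call:
jog_arm([
  [0,0,0,0],
  [0,0,0,0],
  [0,0,0,0],
  [0,0,0,0],
  [0,0,0,0],
  [0,0,0,0],
  [0,0,0,0],
  [0,0,0,0],
  [0,0,0,0],
  [0,0,0,0],
  [0,0,0,0],
  [0,0,0,0],
], hand=1, force=40)

```text
time_s: 9.6
tool_pos: [0.57, 0.1554, 0.1096]
orientation: [2.437, -1.983, 0.0]
force: [0.7, -0.1, 0.3]
finger_gap: 0.164
```

```bash
python3 -c "
from h import *
cr(0,0,.110)
cv2.imwrite('pics/w5.png',read_camera('wrist'))
cv2.imwrite('pics/s5.png',cv2.resize(read_camera('side')[150:290,180:330],None,fx=4,fy=4))
"
```

```text
crate-frame now -0.0 -0.0001
t 9.6 pos [0.57   0.1554 0.1096] yaw -78.26 tilt 0.01 F [ 0.7 -0.1  0.3] gap 0.164 shift [-0.001 -0.    -0.002] turn -0.002
```

View pics/s5.png

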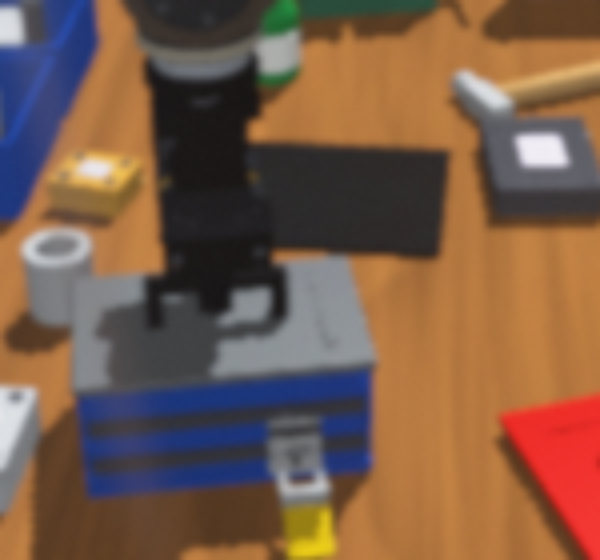

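The gap of 15.6 mm matches the bar, so the handle is gripped. I lift straight up.

Call:
jog_arm([
  [0,0,-0.03,0],
  [0,0,-0.07,0],
  [0,0,-0.12,0],
  [0,0,-0.18,0],
  [0,0,-0.25,0],
  [0,0,-0.35,0],
  [0,0,-0.45,0],
  [0,0,-0.55,0],
  [0,0,-0.6,0],
  [0,0,-0.6,0],
])

```text
time_s: 10.7
tool_pos: [0.5704, 0.1555, 0.2313]
orientation: [-2.435, 1.981, -0.003]
force: [-0.0, 0.0, -3.6]
finger_gap: 0.166
```

```bash
python3 -c "
from h import *
go(.530,-.184,.23,-93.2)
cv2.imwrite('pics/s6.png',cv2.resize(read_camera('side')[110:290,150:330],None,fx=3,fy=3))
"
```

```text
t 10.7 pos [0.5704 0.1555 0.2313] yaw -78.26 tilt 0.16 F [-0.   0.  -3.6] gap 0.166 shift [1.621 0.543 0.005] turn 0.521
```

View pics/s6.png

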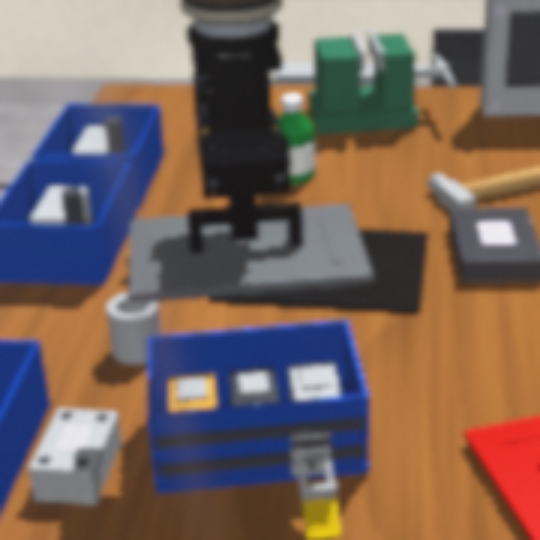

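The lid is off and level. I carry it to the mat in two moves.

Call:
jog_arm([
  [0.05,0.02,0,0],
  [0.15,0.05,0,0.05],
  [0.28,0.1,0,0.1],
  [0.42,0.15,0,0.15],
  [0.56,0.2,0,0.2],
  [0.7,0.25,0,0.3],
  [0.82,0.3,0,0.4],
  [0.92,0.35,0,0.5],
  [0.98,0.4,0,0.52],
  [1,0.4,0,0.52],
])

```text
time_s: 11.75
tool_pos: [0.5312, -0.0579, 0.229]
orientation: [2.158, -2.282, -0.002]
force: [0.8, 0.3, -2.6]
finger_gap: 0.166
```

```bash
python3 -c "
from h import *
go(.530,-.184,.23,-93.2)"
```

```text
t 11.75 pos [ 0.5312 -0.0579  0.229 ] yaw -93.2 tilt 0.09 F [ 0.8  0.3 -2.6] gap 0.166 shift [ 0.63  -0.029 -0.005] turn -0.0
```

Call:
jog_arm([
  [0.06,0,0,0],
  [0.18,-0.02,0,0],
  [0.32,-0.03,0,0],
  [0.46,-0.03,0.1,0],
  [0.57,-0.03,0.3,0],
  [0.63,-0.03,0.45,0],
  [0.63,-0.03,0.6,0],
  [0.63,-0.03,0.72,0],
  [0.63,-0.03,0.8,0],
  [0.63,-0.03,0.8,0],
  [0.63,-0.03,0.8,0],
])

```text
time_s: 12.85
tool_pos: [0.5318, -0.1828, 0.0698]
orientation: [2.16, -2.281, 0.0]
force: [0.0, -0.5, -2.9]
finger_gap: 0.164
```

```bash
python3 -c "
from h import *
go(.530,-.184,.0336,-93.2)
cv2.imwrite('pics/s7.png',cv2.resize(read_camera('scene')[195:295,175:285],None,fx=5,fy=5,interpolation=cv2.INTER_CUBIC))
cv2.imwrite('pics/d7.png',cv2.resize(read_camera('side')[150:250,200:320],None,fx=5,fy=5,interpolation=cv2.INTER_CUBIC))
"
```

```text
t 12.85 pos [ 0.5318 -0.1828  0.0698] yaw -93.11 tilt 0.0 F [ 0.  -0.5 -2.9] gap 0.164 shift [0.006 0.009 0.181] turn 0.003
```

View pics/s7.png

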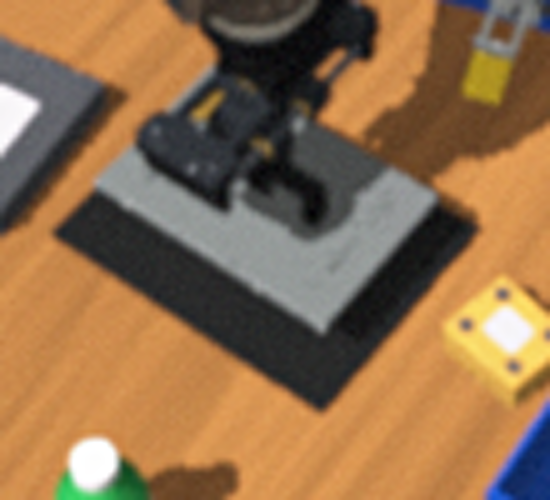

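View pics/d7.png

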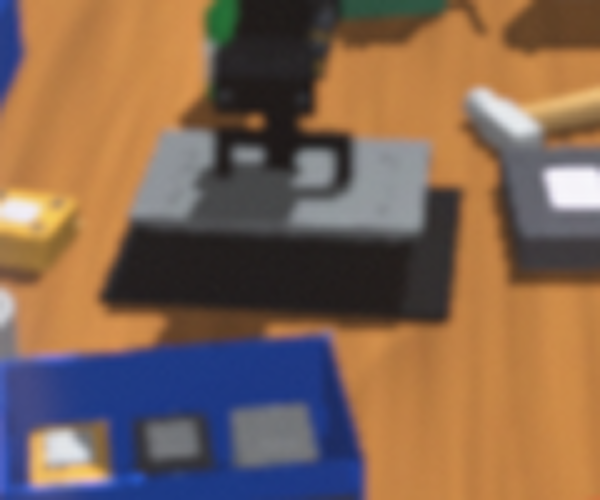

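The lid is level over the mat. I lower it gently.

Call:
jog_arm([
  [0.006,0.009,0.05,0.003],
  [0.006,0.009,0.1,0.003],
  [0.006,0.009,0.13,0.003],
  [0.006,0.009,0.15,0.003],
  [0.006,0.009,0.16,0.003],
  [0.006,0.009,0.166,0.003],
  [0.006,0.009,0.17,0.003],
  [0.006,0.009,0.17,0.003],
])

```text
time_s: 13.75
tool_pos: [0.5296, -0.184, 0.0357]
orientation: [-2.158, 2.283, -0.0]
force: [0.0, 0.3, -2.4]
finger_gap: 0.164
```

```bash
python3 -c "
from h import *
go(.530,-.184,.0336,-93.2)
cv2.imwrite('pics/s8.png',cv2.resize(read_camera('scene')[195:295,175:285],None,fx=5,fy=5,interpolation=cv2.INTER_CUBIC))
cv2.imwrite('pics/d8.png',cv2.resize(read_camera('side')[150:250,200:320],None,fx=5,fy=5,interpolation=cv2.INTER_CUBIC))
"
```

```text
t 13.75 pos [ 0.5296 -0.184   0.0357] yaw -93.25 tilt 0.02 F [ 0.   0.3 -2.4] gap 0.164 shift [ 0.    -0.002  0.011] turn -0.002
```

View pics/s8.png

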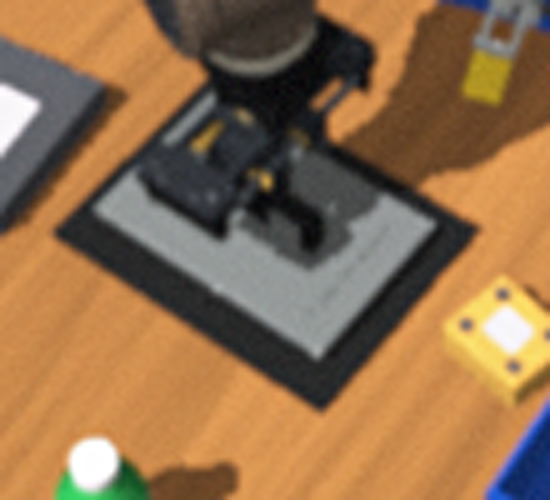

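View pics/d8.png

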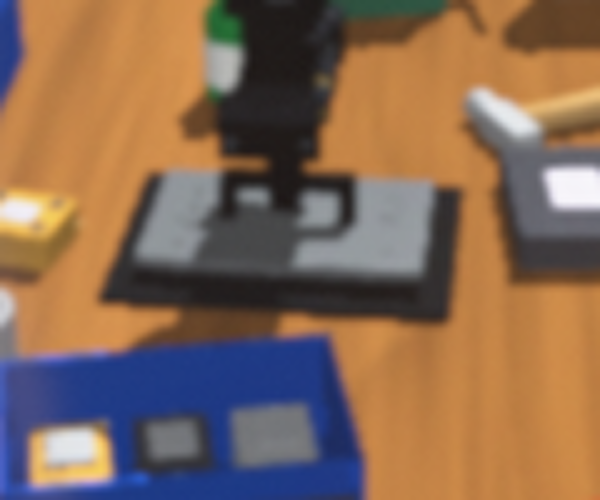

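```bash
python3 -c "
from h import *
for n,o,L,M in(('scene',(175,195),[(93,208),(437,223),(318,358)],[(55,232),(478,228),(320,410)]),('side',(200,150),[(433,181),(135,268),(422,277),(160,172)],[(461,188),(102,300),(447,320),(152,176)])):
  c=get_calibration(n)
  g=lambda P,z:np.array([onz(c,(u+.5)/5-.5+o[0],(v+.5)/5-.5+o[1],z)[:2] for u,v in P])
  a,b=g(L,.0243),g(M,.006)
  print(n,'lid',a.round(3).tolist(),a[:2].mean(0).round(4),'mat',b.round(3).tolist(),b[:2].mean(0).round(4))
  dl=a[0]-a[2];dm=b[0]-b[2]
  print(np.degrees(np.arctan2(*dl[::-1])),np.degrees(np.arctan2(*dm[::-1])))
"
```

```text
scene lid [[0.421, -0.246], [0.635, -0.12], [0.627, -0.26]] [ 0.528  -0.1831] mat [[0.401, -0.268], [0.656, -0.097], [0.645, -0.284]] [ 0.5288 -0.1827]
176.10207497305174 176.36628756184672
side lid [[0.422, -0.253], [0.632, -0.114], [0.429, -0.111], [0.633, -0.258]] [ 0.5268 -0.183 ] mat [[0.4, -0.276], [0.654, -0.099], [0.411, -0.084], [0.643, -0.285]] [ 0.5271 -0.1875]
-92.80485907521546 -93.31201573016442
```

The lid is centred within about 1 mm in x and a few mm in y, with yaw matching. I lower the last 2 mm.

Call:
jog_arm([
  [0,0,0.004,0],
  [0,0,0.007,0],
  [0,0,0.01,0],
  [0,0,0.011,0],
  [0,0,0.011,0],
])

```text
time_s: 14.35
tool_pos: [0.5296, -0.1839, 0.0336]
orientation: [2.158, -2.283, 0.0]
force: [-0.4, 0.6, -0.2]
finger_gap: 0.163
```

Call:
jog_arm([
  [0,0,0.002,0],
  [0,0,0.002,0],
  [0,0,0.002,0],
])

```text
time_s: 14.65
tool_pos: [0.5296, -0.1839, 0.0335]
orientation: [-2.158, 2.283, -0.001]
force: [-2.3, 1.1, 6.1]
finger_gap: 0.166
```

The lid is seated (+6 N contact). I release and retreat upward.

Call:
jog_arm([
  [0,0,0,0],
  [0,0,0,0],
  [0,0,0,0],
  [0,0,0,0],
  [0,0,0,0],
  [0,0,0,0],
  [0,0,0,0],
  [0,0,0,0],
  [0,0,0,0],
  [0,0,0,0],
], hand=0)

```text
time_s: 15.65
tool_pos: [0.5296, -0.184, 0.033]
orientation: [2.158, -2.284, 0.0]
force: [0.1, -0.0, 0.1]
finger_gap: 0.947
```

Call:
jog_arm([
  [0,0,-0.05,0],
  [0,0,-0.15,0],
  [0,0,-0.35,0],
  [0,0,-0.55,0],
  [0,0,-0.8,0],
  [0,0,-1,0],
  [0,0.3,-1,0],
  [0,0.5,-1,0],
  [0,0.5,-1,0],
  [0,0.5,-1,0],
])

```text
time_s: 16.65
tool_pos: [0.4294, -0.1784, 0.2342]
orientation: [-2.156, 2.284, -0.003]
force: [-0.0, 0.2, -0.6]
finger_gap: 1.002
```

```bash
python3 -c "
from h import *
go(.530,-.184,.0336,-93.2)
cv2.imwrite('pics/s9.png',cv2.resize(read_camera('scene')[110:300,160:340],None,fx=3.1,fy=3.1,interpolation=cv2.INTER_CUBIC))
c=get_calibration('wrist');im=read_camera('wrist');cv2.imwrite('pics/w9.png',im);np.save('w9.npy',c,allow_pickle=True)
cv2.imwrite('pics/d9.png',cv2.resize(read_camera('side')[140:290,140:340],None,fx=3.9,fy=3.9,interpolation=cv2.INTER_CUBIC))
"
```

```text
t 16.65 pos [ 0.4294 -0.1784  0.2342] yaw -93.3 tilt 0.12 F [-0.   0.2 -0.6] gap 1.002 shift [-0.002 -0.502  1.004] turn -0.004
```

View pics/s9.png

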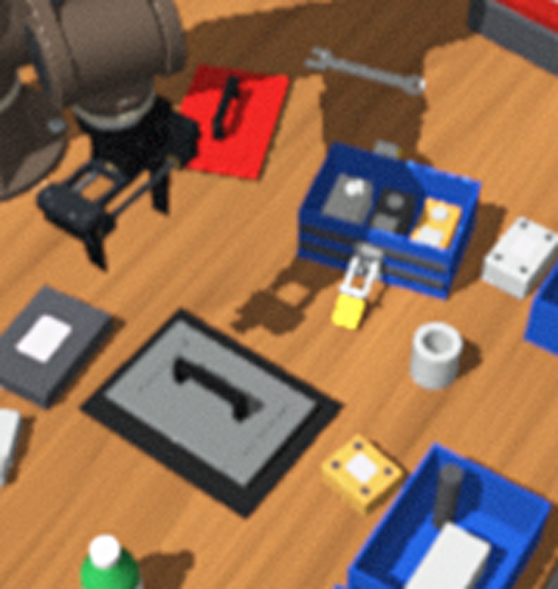

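View pics/w9.png

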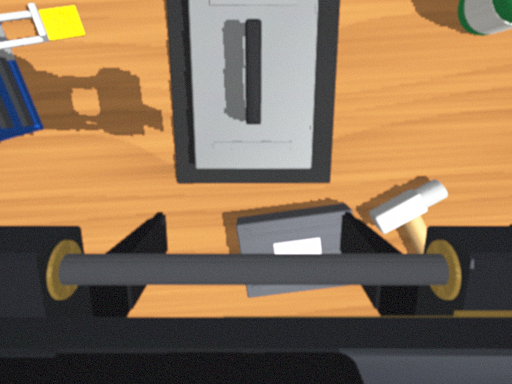

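View pics/d9.png

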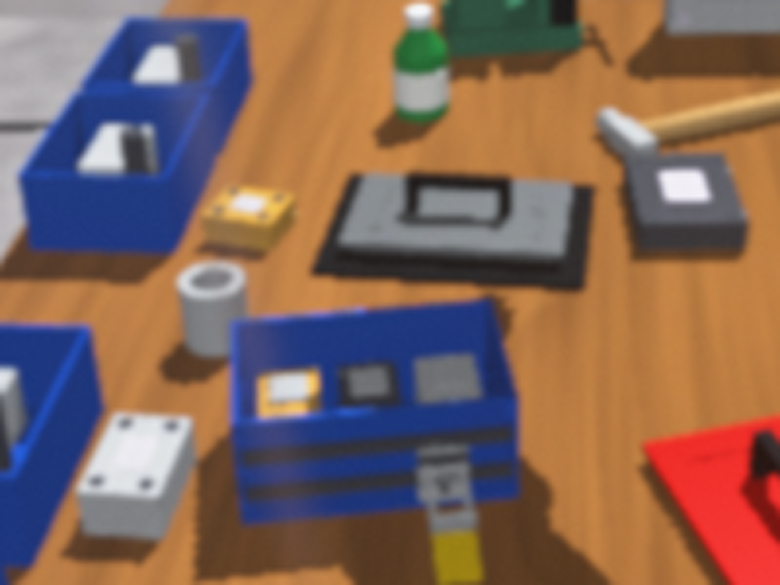

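```bash
python3 -c "
from h import *
c=np.load('w9.npy',allow_pickle=True).item();im=cv2.imread('pics/w9.png');h=cv2.cvtColor(im,cv2.COLOR_BGR2HSV)
mat=((h[...,1]<100)).astype(np.uint8)
lid=((h[...,1]<60)&(im.max(2)>140)).astype(np.uint8)
def side(k,z,lo,hi,rows,erode=0):
  o=[]
  for f in(np.min,np.max):
    P=[]
    for t in rows:
      x=np.nonzero(k[t,lo:hi])[0]+lo
      P.append(onz(c,f(x)+(.5 if f is np.max else -.5),t,z)[:2]*1000)
    v=cv2.fitLine(np.array(P,np.float32),cv2.DIST_HUBER,0,.01,.01).ravel()
    o.append((round(float(np.degrees(np.arctan(v[1]/v[0]))),2),round(float(v[3]+(530-v[2])*v[1]/v[0]),1)))
  return o
m=side(mat,.006,165,345,range(10,165));l=side(lid,.022,180,330,range(10,150))
print('mat',m,(m[0][1]+m[1][1])/2);print('lid',l,(l[0][1]+l[1][1])/2)
def near(k,z,cols):
  return np.mean([onz(c,u,np.nonzero(k[:200,u])[0].max()+.5,z)[0]*1000 for u in cols])
print('near x mat',near(mat,.006,range(225,235)),'lid',near(lid,.022,range(225,235)))
"
```

```text
mat [(-3.18, -89.3), (-3.18, -277.2)] -183.25
lid [(-3.3, -116.2), (-3.24, -251.2)] -183.7
near x mat 408.1218709540668 lid 428.08400012429
```

```bash
python3 -c "
from h import *
print(sign_off()); print(get_state()['time_s'])"
```

```text
the job is handed in; nothing more can be done
None
the job is handed in; nothing more can be done
```

I flipped both clips open, lifted the lid off and set it on the mat. I released it with the arm clear, and handed the job in at about 17 s.

**Lid placement:** The last wrist view puts the lid about 0.5 mm from the mat's centre in y and 1.5–2 mm in x. The lid and mat yaws agree within 0.1° (-3.27° against -3.18°). It sits level and right way up.

**Clips and bystanders:** The crate is open and both clips were left open. Clip b is plain in the last scene view and clip a in the last side view. The other things on the bench look undisturbed; I checked that by eye only.

**Disagreements:**
- The side camera put the mat centre 2–4 mm further toward -y than the scene and wrist views. I went with the latter two.
- One colour mask of the handle bar was clipped by shading, so I centred the grasp on the lid edges instead.

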